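Return the stray spray can to the free hole of the rack

ROBOT

A 7-joint arm with a two-finger parallel gripper is mounted at the origin on the work surface. World frame = base frame: x ahead of the robot, y to its left, z up, the work surface at z = 0. Lengths are in m, angles in rad, forces in N, time in s.
With the tool pointing down it reaches from about 0.425 to 0.95 m from the base axis. Payload 4.7 kg.
Tool frame: the origin (TCP) lies on the centre line of the jaws, within the pads' length; the fingertips stand robot.nose_length ahead of it and the grasp point (between the pads) lies 8 mm behind it (robot.nose_length is the distance from the TCP to the fingertips, in m); z points along the fingers, x is the direction in which the jaws open and shut, and the axes are right-handed (so a half turn about z gives the same grasp; the last joint's range is limited). The gripper opens to 85 mm and grips with 20 to 120 N. Pads are 22 mm wide; open, the fingers measure 114 mm over their backs; the gripper's body (76 mm by 85 mm) begins 54 mm behind the grasp point. The pads swing forward as they close: fully open they stand 13 mm farther back than shut.
Start: joints at [1.15, 0.469, -0.049, 1.532, 0.024, 1.141, -0.082], TCP at [0.258, -0.624, 0.242] pointing down, gripper open.
Joint ranges: [-2.59, 2.59], [-0.33, 1.99], [-1.39, 1.29], [0.1, 2.45], [-1.04, 4.18], [0.21, 1.99], [-2.66, 2.66]. Speed limits (rad/s): [2.57, 2.57, 3.14, 3.14, 3.14, 3.14, 3.14].

INTERFACE

Orientations are given as [roll, pitch, yaw] about the fixed x, y, z axes, in that order (R = Rz(yaw) Ry(pitch) Rx(roll)).
In Python, from plant import robot gives the robot as it stands. Calls block until the motion is done:
- robot.goto(position, orientation): joint-space move of the TCP to a pose.
- robot.move_straight(position, vel=0.15, attitude=None, contact_N=None): straight line of the TCP; attitude=None keeps the orientation; vel is the mean speed in m/s. With contact_N (N) it stops when the force on the tool has changed by that much, and returns True; else False.
- robot.move_joints(angles): joint-space move.
- robot.grip(opening, strength=None): opening from 0.0 (shut) to 1.0 (fully open); strength is the grip in N (None keeps the last); returns when the fingers have stopped.
- robot.sleep(seconds).
- robot.inverse_kinematics(position, orientation): joint angles nearest the present ones, or None.
- robot.sense(): the state.
- robot.grab_frame(name): name is "side" or "top"; returns a dict with "image" (400x640x3 uint8, red, green, blue), "range_z" (400x640 float32, m along the optical axis (not along the pixel's ray), 0 where there is no reading), "fx", "fy", "cx", "cy" (pixels), "R" (3x3) and "t" (3): a world point X has camera coordinates R X + t. Camera axes: x right, y down, z forward; pixel columns grow to the right and rows downward; lengths in m; the calibration is good to about 2 mm. A picture is of the moment at which its call begins.
A pose or a line that the arm cannot do raises robot.IKError and nothing moves.
- robot.close_job(): hands the job in, once; it reports no verdict.
The state is a dict: "t": time; "joint_pos": joint angles; "joint_velocities": joint speeds; "effort": joint torques, N m; "tcp_pos": TCP position; "tcp_rot": TCP orientation; "wrist_force": force on the tool from outside, world axes, zero at the start; "torque": the same for the moment, N m; "opening": opening from 0.0 (shut) to 1.0 (fully open).
Only numpy, scipy, OpenCV 4.12 (cv2) and the standard library are available. Lean on these libraries where they do the work, as an engineer would, in place of code of your own. Each camera call takes 0.05 s, during which the arm holds its last target.

TASK

Three identical slim aluminium spray cans with black caps belong in the three-hole plywood rack on the garage bench; one of them has been left standing on the bench. Put that stray can upright into the one hole that is empty, standing on the bottom, and leave the two cans already in the rack where they are.

Things in the scene. Friction and masses are not known exactly. Their poses are not given: they have to be found in the camera images.
- rack: Plywood rack fixed to the bench: 110 mm (its x) by 325 mm (its y) by 40 mm tall, three vertical round holes 70 mm in diameter right through to the bench top. Origin: centre of its underside, on the bench top; z up. Hole centres at x = 0, y = -105, 0 and +105 mm in its frame. Two hold a can, standing on the bench top; one is empty, which one changes.
- can_a_center (a point): One of three identical cans: upright aluminium cylinder 50 mm in diameter, 100 mm tall, with a black cap (42 mm diameter, 25 mm tall) on top; 125 mm overall, about 220 g. This point is its centre, 62.5 mm above its base; z points up through the cap. It starts in a hole of the rack or is the stray one on the bench nearer the robot; which is stray changes.
- can_b_center (a point): Second can, same as the first; centre, 62.5 mm above its base. Grip it on the aluminium above half-way up (about 80 mm above its base) so that the fingers stay clear of the rack's top when it stands in a hole.
- can_c_center (a point): Third can, same as the first; centre, 62.5 mm above its base. In a loose row with the stray can, nearer the robot than the rack, stand a wide tin (84 mm diameter, 94 mm tall) and a white bottle (60 mm diameter, 165 mm tall), centres at least 130 mm apart; they are not part of the job.
Not all that is in view belongs to the job. What is shaped like the part that bears can_c_center but turquoise is not meant. What is shaped like the part that bears can_a_center but green is not meant.

How it is judged:
At the end, for the whole second after the job is handed in: Each of the three holes has a can at rest in it: centre within 15 mm of the hole's axis in the rack's x and y, base on the bench top (within 9 mm), upright within 7 degrees; the two cans that were in the rack have each moved less than 25 mm (((x of can_a_center in the frame of rack between -0.015 and 0.015 m and y of can_a_center in the frame of rack between -0.12 and -0.09 m and height (world z) of can_a_center below 0.072 m and angle between can_a_center's own z axis and vertical below 0.12 rad) or (x of can_b_center in the frame of rack between -0.015 and 0.015 m and y of can_b_center in the frame of rack between -0.12 and -0.09 m and height (world z) of can_b_center below 0.072 m and angle between can_b_center's own z axis and vertical below 0.12 rad) or (x of can_c_center in the frame of rack between -0.015 and 0.015 m and y of can_c_center in the frame of rack between -0.12 and -0.09 m and height (world z) of can_c_center below 0.072 m and angle between can_c_center's own z axis and vertical below 0.12 rad)) and ((x of can_a_center in the frame of rack between -0.015 and 0.015 m and y of can_a_center in the frame of rack between -0.015 and 0.015 m and height (world z) of can_a_center below 0.072 m and angle between can_a_center's own z axis and vertical below 0.12 rad) or (x of can_b_center in the frame of rack between -0.015 and 0.015 m and y of can_b_center in the frame of rack between -0.015 and 0.015 m and height (world z) of can_b_center below 0.072 m and angle between can_b_center's own z axis and vertical below 0.12 rad) or (x of can_c_center in the frame of rack between -0.015 and 0.015 m and y of can_c_center in the frame of rack between -0.015 and 0.015 m and height (world z) of can_c_center below 0.072 m and angle between can_c_center's own z axis and vertical below 0.12 rad)) and ((x of can_a_center in the frame of rack between -0.015 and 0.015 m and y of can_a_center in the frame of rack between 0.09 and 0.12 m and height (world z) of can_a_center below 0.072 m and angle between can_a_center's own z axis and vertical below 0.12 rad) or (x of can_b_center in the frame of rack between -0.015 and 0.015 m and y of can_b_center in the frame of rack between 0.09 and 0.12 m and height (world z) of can_b_center below 0.072 m and angle between can_b_center's own z axis and vertical below 0.12 rad) or (x of can_c_center in the frame of rack between -0.015 and 0.015 m and y of can_c_center in the frame of rack between 0.09 and 0.12 m and height (world z) of can_c_center below 0.072 m and angle between can_c_center's own z axis and vertical below 0.12 rad)) and (distance of each of can_a_center, can_b_center from where it was at the start of the episode below 0.025 m or distance of each of can_a_center, can_c_center from where it was at the start of the episode below 0.025 m or distance of each of can_b_center, can_c_center from where it was at the start of the episode below 0.025 m) and linear speed of each of can_a, can_b, can_c below 0.02 m/s); the robot touches nothing.
It also fails if it takes over 42 s, if anything falls off the work surface, if the arm or the gripper's body presses on something with over 40 N, if the wrist force passes 120 N, or if a joint passes its speed limit or range.

## Working session

There is one attempt and no reset: what is moved stays moved. The work goes in short steps, each a Python script; the robot and the scene stay as the last script left them, time stands still between calls to the robot, and variables do not carry over. Pictures are saved under pics/ and viewed, and the job is handed in when it is done.

```bash
mkdir -p pics; ls; python3 - <<'E'
from plant import robot
import cv2,numpy as np
for n in("side","top"):
    f=robot.grab_frame(n)
    cv2.imwrite(f"pics/{n}0.png",f["image"][:,:,::-1])
    np.savez(f"{n}0.npz",**f)
    print(n,f["fx"],f["fy"],f["cx"],f["cy"],np.round(f["R"],3).tolist(),f["t"])
print(robot.sense(),robot.nose_length)
E
```

```text
pics
side 513.7120293725987 513.7120293725987 332.4899327137216 197.16675021116075 [[0.94, -0.341, -0.015], [-0.224, -0.582, -0.782], [0.258, 0.738, -0.624]] [-0.53526104  0.17620546  0.711482  ]
top 396.5115584413138 396.5115584413138 319.6732550396895 197.8683382260575 [[0.024, -0.999, 0.034], [-0.984, -0.03, -0.177], [0.178, -0.029, -0.984]] [-0.02640045  0.55809617  0.6275736 ]
{'t': 0.1, 'joint_pos': array([ 1.15008275,  0.46935479, -0.04862868,  1.53359293,  0.02413883,
        1.14100457, -0.08227177]), 'joint_velocities': array([-0.00051253, -0.00123748,  0.00012484, -0.00301609, -0.00107693,
        0.00159226,  0.00031894]), 'effort': array([ 5.77192368e-04, -5.11514068e+01, -4.67559078e-02, -2.38391536e+01,
        1.08922055e-02,  4.37407783e-03, -2.42887545e-06]), 'tcp_pos': array([ 0.25758379, -0.62336102,  0.24136269]), 'tcp_rot': array([ 3.14151002e+00,  1.77049553e-03, -1.17887886e+00]), 'wrist_force': array([-0.00303456, -0.69941911,  0.19614082]), 'torque': array([ 0.01728563, -0.00820741, -0.0409468 ]), 'opening': 1.0035102714453565} 0.011
```

View pics/side0.png

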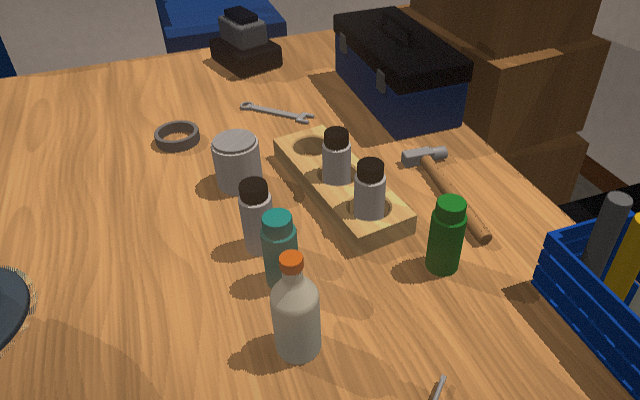

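View pics/top0.png

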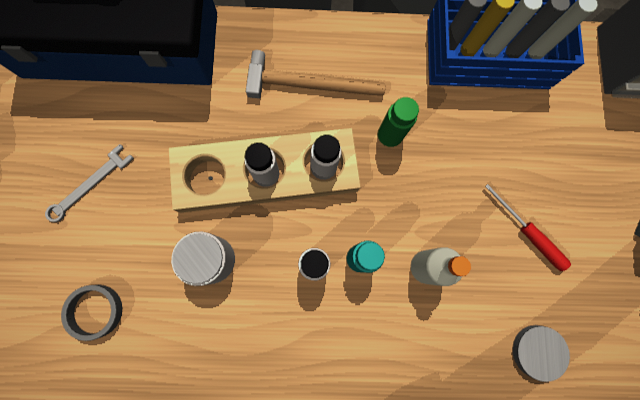

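The side view shows the white-and-black cans at (255,215), (336,155) and (370,188). The top view shows them at (314,263), (261,160) and (326,155). The turquoise can at top (367,256) and the green one at (398,122) are decoys, because neither has a black cap. The stray is top (314,263), the only black-capped aluminium can outside the rack. The empty hole is at top (204,175). I'll check both in crops.

```bash
python3 - <<'E'
import cv2,numpy as np
t=cv2.imread("pics/top0.png");s=cv2.imread("pics/side0.png")
a=cv2.resize(t[120:300,160:400],None,fx=3.3,fy=3.3,interpolation=cv2.INTER_CUBIC)
cv2.imwrite("pics/topcrop.png",a)
b=cv2.resize(s[115:275,190:430],None,fx=3.3,fy=3.3,interpolation=cv2.INTER_CUBIC)
cv2.imwrite("pics/sidecrop.png",b)
E
```

```text
(no output)
```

View pics/topcrop.png

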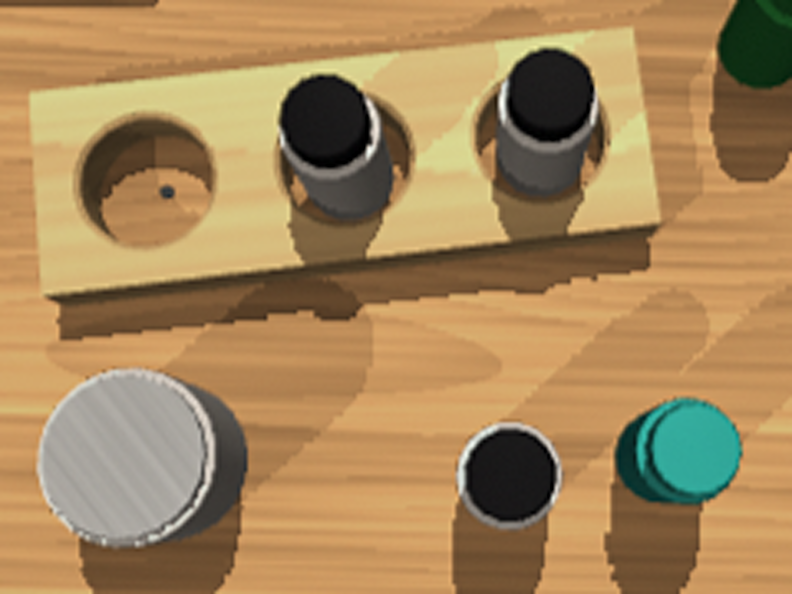

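View pics/sidecrop.png

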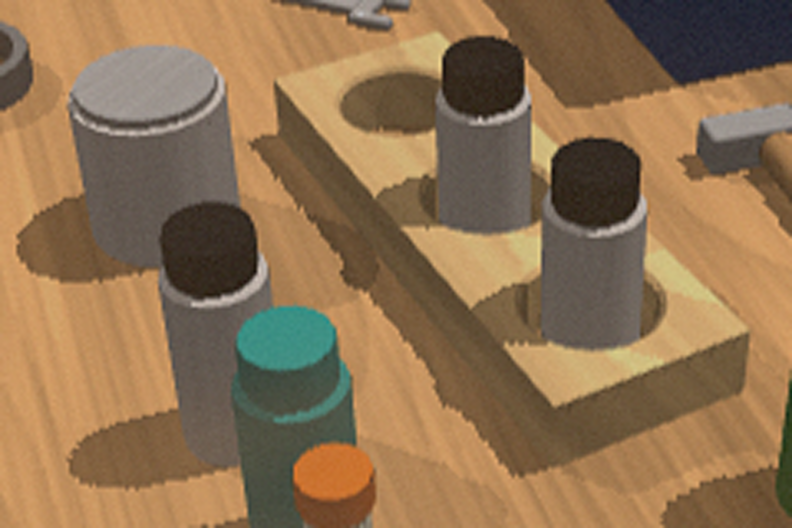

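The crops confirm it: the stray's cap top is centred at top (314.8,263.6) and side (253,185.6), and the empty hole is at the left end. Next I triangulate the cap and rack corners and compare them with depth.

```bash
cat > h.py <<'E'
import numpy as np,cv2
def load(n): return dict(np.load(n))
def K(f): return np.array([[f["fx"],0,f["cx"]],[0,f["fy"],f["cy"]],[0,0,1]],float)
def tri(fs,ps,ft,pt):
    P=[K(f)@np.c_[f["R"],f["t"]] for f in(fs,ft)]
    X=cv2.triangulatePoints(P[0],P[1],np.array(ps,float).reshape(2,1),np.array(pt,float).reshape(2,1))
    X=(X[:3]/X[3]).ravel()
    e=[np.round((p@np.r_[X,1])[:2]/(p@np.r_[X,1])[2]-q,1) for p,q in zip(P,(ps,pt))]
    return X,e
def cloud(f):
    v,u=np.mgrid[:400,:640];z=f["range_z"].astype(float)
    c=np.stack([(u-f["cx"])/f["fx"]*z,(v-f["cy"])/f["fy"]*z,z],-1)
    return (c-f["t"])@f["R"], z>0
def ray(f,p,z):
    d=f["R"].T@np.array([(p[0]-f["cx"])/f["fx"],(p[1]-f["cy"])/f["fy"],1]);o=-f["R"].T@f["t"]
    return o+d*(z-o[2])/d[2]
E
python3 - <<'E'
from h import *
s=load("side0.npz");t=load("top0.npz")
T=lambda x,y:(160+x/3.3-.35,120+y/3.3-.35); S=lambda x,y:(190+x/3.3-.35,115+y/3.3-.35)
for n,a,b in [("cap",S(208,233),T(511,474)),("rack L far",S(437,32),T(30,92)),("rack R far",S(748,330),T(632,27)),("rack R near",S(553,408),T(662,225)),("rack L near",S(275,83),T(48,298)),("canM cap",S(483,64),T(325,121)),("canR cap",S(596,166),T(550,95)),("tin",S(145,86),T(125,458)),("teal",S(287,338),T(692,448))]:
    X,e=tri(s,a,t,b);print(n,X.round(4),e)
for n,f in(("side",s),("top",t)):
    C,ok=cloud(f); 
    k=ok&(C[...,2]>.036)&(C[...,2]<.044)
    # component of rack-top containing seed
    m=k.astype(np.uint8); nl,lab,st,ce=cv2.connectedComponentsWithStats(m)
    c=T(600,180) if n=="top" else S(500,330)
    l=lab[int(c[1]),int(c[0])]; p=C[lab==l]
    r=cv2.minAreaRect(p[:,:2].astype(np.float32)); print(n,"rack",l,len(p),p[:,2].mean(),r)
    print(" bench z",np.median(C[ok&(abs(C[...,2])<.015)][:,2]))
    for nm,c,rad in(("stray",(.60,0),.04),):
        pass
    k=ok&(C[...,2]>.117)&(C[...,2]<.133)&(C[...,0]>.3)&(C[...,0]<.95)&(abs(C[...,1])<.45)
    nl,lab,st,ce=cv2.connectedComponentsWithStats(k.astype(np.uint8))
    for i in range(1,nl):
        if st[i,4]>60:
            q=C[lab==i]; print("  cap",ce[i].round(0),cv2.minEnclosingCircle(q[:,:2].astype(np.float32)),q[:,2].mean().round(4))
E
```

```text
cap [ 0.4467 -0.0038  0.1225] [array([ 0.1, -0. ]), array([-0. ,  0.2])]
rack L far [0.641  0.255  0.0407] [array([ 0.2, -0.1]), array([-0.1,  0.5])]
rack R far [ 0.6888 -0.0648  0.041 ] [array([ 0.3, -0.1]), array([-0.1,  0.4])]
rack R near [ 0.5802 -0.082   0.0409] [array([ 0., -0.]), array([-0.,  0.])]
rack L near [0.5326 0.236  0.0396] [array([-0.1,  0. ]), array([ 0.1, -0.3])]
canM cap [0.6092 0.0877 0.1204] [array([-0.2,  0.1]), array([ 0.1, -0.4])]
canR cap [ 0.6256 -0.0179  0.1221] [array([-0.5,  0.2]), array([ 0.2, -0.8])]
tin [0.4505 0.1763 0.0917] [array([-0.,  0.]), array([ 0. , -0.1])]
teal [ 0.4606 -0.0853  0.1227] [array([ 0., -0.]), array([-0.,  0.])]
side rack 5 3423 0.03903255440757601 ((0.6111091375350952, 0.08764059841632843), (0.1124408096075058, 0.32844412326812744), 8.749357223510742)
 bench z -0.0007123691619121233
  cap [410.  74.] ((0.8560119271278381, 0.32302141189575195), 0.15068349242210388) 0.125
  cap [336. 134.] ((0.6092255115509033, 0.08880802989006042), 0.021758567541837692) 0.1231
  cap [370. 166.] ((0.6260780096054077, -0.01784161664545536), 0.0217
[... 1138 characters left out ...]
2937927, -0.38413524627685547), 0.01577666960656643) 0.1249
  cap [568.  21.] ((0.8682671785354614, -0.4280938506126404), 0.0156532134860754) 0.1249
  cap [405. 109.] ((0.6946229934692383, -0.14286263287067413), 0.02095853164792061) 0.1242
  cap [326. 147.] ((0.6272871494293213, -0.017446152865886688), 0.020914200693368912) 0.1243
  cap [258. 155.] ((0.6105046272277832, 0.08836647123098373), 0.02073976770043373) 0.1243
  cap [370. 255.] ((0.46047917008399963, -0.08684118837118149), 0.02108738012611866) 0.1246
  cap [314. 263.] ((0.44734466075897217, -0.003328190417960286), 0.020768769085407257) 0.1248
  cap [444. 266.] ((0.44812166690826416, -0.20524263381958008), 0.02098425291478634) 0.1229
```

Both methods agree: the stray axis is at (0.447,-0.003) with its top at 0.123–0.125. The rack centre is (0.612,0.088), yaw 8.7°, top at 0.040 with the right size, and the caps of the two racked cans sit on the predicted holes. The turquoise can is only 84 mm from the stray, so the jaws must open across the row, at yaw ≈ 0.15, which also suits the rack.

```bash
python3 - <<'E'
from h import *
from plant import robot
t=load("top0.npz");s=load("side0.npz")
print("hole rim top/side",ray(t,(160+145/3.3-.35,120+180/3.3-.35),.04),ray(s,(190+398/3.3-.35,115+102/3.3-.35),.04))
y=.1505;c=np.array([.612,.0877])
for k in(-1,0,1): print("hole",k,c+k*.105*np.array([-np.sin(y),np.cos(y)]))
for yaw in(y,y-np.pi):
  for p in([.447,-.0034,.30],[.447,-.0034,.074],[.5963,.1915,.26],[.5963,.1915,.075]):
    q=robot.inverse_kinematics(p,[np.pi,0,yaw]); print(yaw,p,None if q is None else np.round(q,2))
E
```

```text
hole rim top/side [0.59611944 0.19102711 0.04      ] [0.59396256 0.18956006 0.04      ]
hole -1 [ 0.62774291 -0.0161131 ]
hole 0 [0.612  0.0877]
hole 1 [0.59625709 0.1915131 ]
0.1505 [0.447, -0.0034, 0.3] [ 0.63  0.09 -0.75  1.93  0.07  1.14  0.  ]
0.1505 [0.447, -0.0034, 0.074] [ 0.43  0.42 -0.62  2.18  0.4   0.65 -0.32]
0.1505 [0.5963, 0.1915, 0.26] [ 0.25  0.53 -0.92  1.6   0.44  1.23 -0.6 ]
0.1505 [0.5963, 0.1915, 0.075] [ 0.12  0.69 -0.72  1.77  0.56  0.9  -0.69]
-2.991092653589793 [0.447, -0.0034, 0.3] None
-2.991092653589793 [0.447, -0.0034, 0.074] [-0.92  0.6   1.11  2.25 -0.81  0.78 -2.24]
-2.991092653589793 [0.5963, 0.1915, 0.26] [ 0.38  0.65 -1.18  1.59  0.61  1.32  2.41]
-2.991092653589793 [0.5963, 0.1915, 0.075] [ 0.37  0.93 -1.19  1.75  0.94  1.15  2.17]
```

```bash
python3 - <<'E'
from h import *
from plant import robot
o=[np.pi,0,.1505]
robot.goto([.447,-.0034,.30],o)
s=robot.sense();print(s["t"],s["tcp_pos"],s["tcp_rot"])
print(robot.move_straight([.447,-.0034,.15],vel=.12))
f=robot.grab_frame("side");cv2.imwrite("pics/side1.png",cv2.resize(f["image"][90:310,130:450,::-1],None,fx=2.4,fy=2.4))
f=robot.grab_frame("top");cv2.imwrite("pics/top1.png",cv2.resize(f["image"][120:320,200:500,::-1],None,fx=2.4,fy=2.4))
s=robot.sense();print(s["t"],s["tcp_pos"],s["wrist_force"])
E
```

```text
2.4167 [ 0.44727241 -0.00455842  0.29985245] [-3.14139923e+00  2.09875428e-04  1.48218341e-01]
False
3.9167 [ 0.44747133 -0.00340015  0.15061621] [ 0.21306571 -0.30025808 -0.20595263]
```

View pics/side1.png

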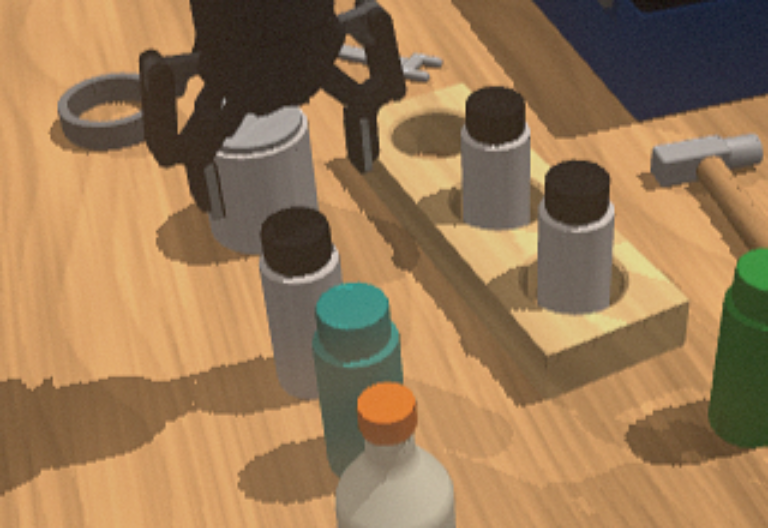

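The fingertips at (215,210) and (370,165) straddle the stray's cap at (297,230), clear of the turquoise can. Descending to grip.

```bash
python3 - <<'E'
from h import *
from plant import robot
print("contact",robot.move_straight([.447,-.0034,.074],vel=.08,contact_N=8))
robot.grip(0.0,strength=40)
s=robot.sense();print(s["t"],s["tcp_pos"],s["wrist_force"],s["opening"],s["opening"]*85)
if s["opening"]>.4:
    robot.move_straight([.447,-.0034,.245],vel=.15)
    s=robot.sense();print(s["t"],s["tcp_pos"],s["wrist_force"],s["opening"])
f=robot.grab_frame("side");cv2.imwrite("pics/side2.png",cv2.resize(f["image"][30:310,130:450,::-1],None,fx=2,fy=2));np.savez("side2.npz",**f)
f=robot.grab_frame("top");cv2.imwrite("pics/top2.png",f["image"][:,:,::-1]);np.savez("top2.npz",**f)
E
```

```text
contact False
5.4417 [ 0.44739866 -0.0034359   0.07450949] [-0.49945387 -0.78431888  5.25875591] 0.57527525136169 48.89839636574365
6.7333 [ 0.44629602 -0.00346145  0.24407549] [-0.16545857  0.58472291 -3.72377623] 0.5727952286323374
```

View pics/side2.png

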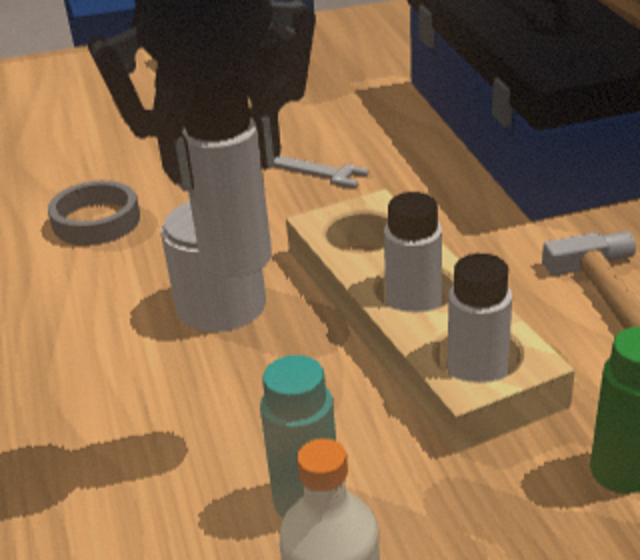

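The can is held, with its body at (230,195) and an opening of 49 mm. I fit its axis in depth before placing it.

```bash
python3 - <<'E'
from h import *
from scipy.optimize import least_squares
f=load("side2.npz");C,ok=cloud(f)
k=ok&(np.hypot(C[...,0]-.446,C[...,1]+.003)<.032)&(C[...,2]>.165)&(C[...,2]<.29)
k&=f["image"].astype(int).min(-1)>60
p=C[k];print(len(p),p[:,2].min(),p[:,2].max())
r=least_squares(lambda a:np.hypot(p[:,0]-a[0]-a[2]*(p[:,2]-.22),p[:,1]-a[1]-a[3]*(p[:,2]-.22))-.025,[.446,-.003,0,0],loss="soft_l1",f_scale=.002)
print(r.x,np.std(r.fun)); print("lowest z hist",np.percentile(p[:,2],[.5,2,5]))
E
```

```text
2626 0.169064525825743 0.2781351556083188
[ 0.44514849 -0.00186976  0.00297235  0.00187271] 0.0017665949077704589
lowest z hist [0.17001982 0.17228735 0.17575525]
```

The can is upright and within 1.5 mm of the TCP, with its base about 74.5 mm below it. Now placing it.

```bash
python3 - <<'E'
from h import *
from plant import robot
h=[.5963,.1912]
robot.move_straight([*h,.245],vel=.15)
robot.move_straight([*h,.135],vel=.12)
s=robot.sense();print(s["t"],s["tcp_pos"],s["tcp_rot"],s["wrist_force"])
f=robot.grab_frame("side");cv2.imwrite("pics/side3.png",cv2.resize(f["image"][60:280,180:450,::-1],None,fx=2.7,fy=2.7))
f=robot.grab_frame("top");cv2.imwrite("pics/top3.png",cv2.resize(f["image"][100:250,100:400,::-1],None,fx=2.6,fy=2.6))
E
```

```text
9.6833 [0.59691461 0.19163138 0.13592342] [-3.14107565e+00 -1.79251063e-03  1.50490011e-01] [-0.29048981 -0.37926164 -3.04308598]
```

View pics/side3.png

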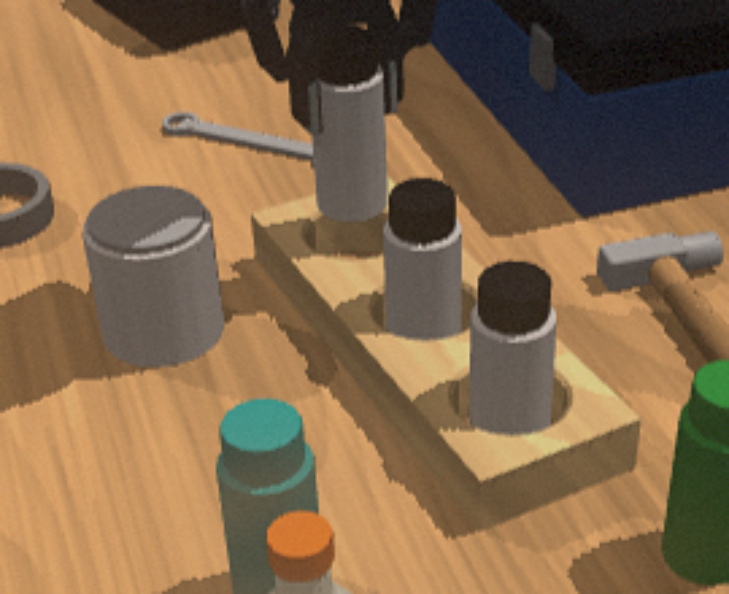

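The can's base at (350,210) is centred over the hole, and its neighbours are undisturbed. Lowering it with a contact stop, then releasing.

```bash
python3 - <<'E'
from h import *
from plant import robot
h=[.5963,.1912]
robot.move_straight([*h,.095],vel=.08)
c=robot.move_straight([*h,.0725],vel=.03,contact_N=6)
s=robot.sense();print(c,s["t"],s["tcp_pos"],s["wrist_force"])
if s["tcp_pos"][2]<.08:
    robot.grip(1.0)
    s=robot.sense();print(s["t"],s["opening"],s["wrist_force"])
    robot.move_straight([*h,.26],vel=.12)
    robot.goto([.50,-.35,.33],[np.pi,0,-.5])
print(robot.sense()["t"])
f=robot.grab_frame("side");cv2.imwrite("pics/side4.png",cv2.resize(f["image"][60:280,180:450,::-1],None,fx=2.7,fy=2.7));np.savez("side4.npz",**f)
f=robot.grab_frame("top");cv2.imwrite("pics/top4.png",f["image"][:,:,::-1]);np.savez("top4.npz",**f)
for n in("side","top"):
    g=load(n+"4.npz");C,ok=cloud(g)
    for k in(-1,0,1):
        hc=np.array([.612,.0877])+k*.105*np.array([-np.sin(.1505),np.cos(.1505)])
        m=ok&(np.hypot(C[...,0]-hc[0],C[...,1]-hc[1])<.04)&(C[...,2]>.117)&(C[...,2]<.14)
        q=C[m]; 
        if len(q)>10:
            cc=np.array(cv2.minEnclosingCircle(q[:,:2].astype(np.float32))[0]);print(n,k,len(q),cc.round(4),(cc-hc).round(4),np.median(q[:,2]).round(4))
E
```

```text
True 11.0833 [0.59609162 0.19101009 0.07456941] [-0.14864802 -0.45192602  4.25142326]
11.5417 1.0017898959312068 [0.18877779 0.16163405 0.0240348 ]
15.25
side -1 410 [ 0.6273 -0.0184] [-0.0004 -0.0023] 0.1239
side 0 71 [0.6039 0.096 ] [-0.0081  0.0083] 0.1241
top -1 544 [ 0.6274 -0.0174] [-0.0003 -0.0013] 0.1245
top 0 562 [0.6104 0.0882] [-0.0016  0.0005] 0.1246
top 1 591 [0.5955 0.1909] [-0.0007 -0.0006] 0.1245
```

View pics/side4.png

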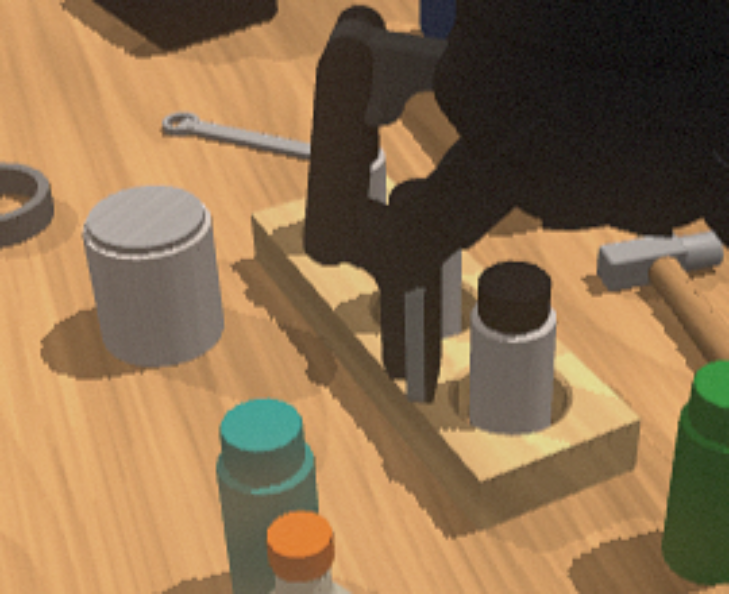

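View pics/top4.png

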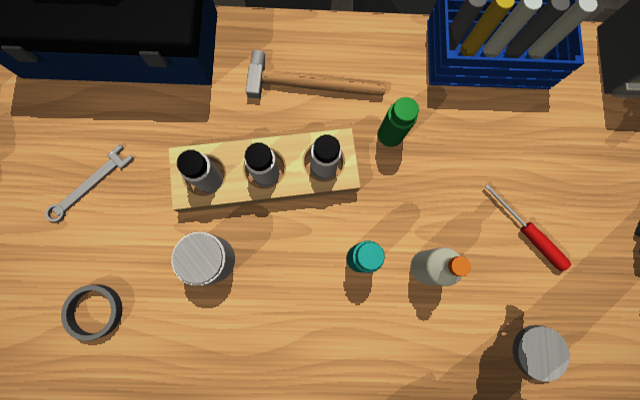

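The top view shows three black caps in the rack, at (193,163), (259,155) and (326,148). All three are within about 2 mm of the hole axes with tops at 0.1245 m. In the side view the arm hides the placed can, but it touches nothing. Handing in.

```bash
python3 - <<'E'
from plant import robot
print(robot.sense()["wrist_force"])
robot.close_job()
E
```

```text
[-0.31870608 -0.11695966  0.27291154]
the job is handed in; nothing more can be done
```

The stray can is standing upright in the empty +y hole of the rack, and I handed the job in after about 15 s of the 42 s allowed. I gripped it about 80 mm above its base and lowered it until it touched the bench. I then opened the gripper and moved the arm clear.

**Placed can:** in the top camera's depth data its cap is about 1 mm from the hole axis. Its top is at 0.1245 m, level with the two cans already in the rack, so it stands on the bottom.

**Other two cans:** they moved less than 1 mm in the top view. The turquoise, green, tin and bottle items look undisturbed.

**Failed or partial checks:** the last side view could not confirm the placed can because the arm blocked it. That same blockage gave a false 8–11 mm offset for the middle can (only 71 pixels seen), so I went by the top view, which had it within 2 mm of its hole axis. I did not measure the placed can's tilt directly. I am inferring it is upright from its cap height and centring, and from the fit while it was held, which showed under 0.3° of tilt.

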